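Weigh a drone battery pack net of its tray on the bench scale

ROBOT

A 6-joint arm with a two-finger parallel gripper is mounted at the origin on the work surface. World frame = base frame: x ahead of the robot, y to its left, z up, the work surface at z = 0. Lengths are in m, angles in rad, forces in N, time in s.
With the tool pointing down it reaches from about 0.275 to 0.825 m from the base axis. Payload 4.9 kg.
Tool frame: the origin (TCP) lies midway between the tips of the shut fingers; the grasp point (between the pads) lies 19 mm behind it (grip_point_offset is the distance from the TCP to the grasp point, in m); z points along the fingers, y is the line along which they close (so a half turn about z gives the same grasp; the last joint's range is limited). The gripper opens to 85 mm and grips with 20 to 120 N. Pads are 22 mm wide; open, the fingers measure 114 mm over their backs; the gripper's body (76 mm by 85 mm) begins 54 mm behind the grasp point. The pads swing forward as they close: fully open they stand 13 mm farther back than shut.
Start: joints at [-1.381, 0.326, -0.193, 1.052, 0, 1.437], TCP at [0.175, -0.521, 0.231] pointing down, gripper open.
Joint ranges: [-2.65, 2.65], [-0.97, 1.79], [-1.3, 1.35], [-1.93, 2.1], [-1.47, 1.37], [-3.14, 3.14]. Speed limits (rad/s): [2.57, 2.57, 3.14, 3.14, 3.14, 3.14].

INTERFACE

Orientations are given as a rotation vector (axis times angle).
In Python, from cell import * gives the robot as it stands. Calls block until the motion is done:
- movep(position, orientation): joint-space move of the TCP to a pose.
- move_l(position, velocity=0.15, rot=None, until_force=None): straight line of the TCP; rot=None keeps the orientation; velocity is the mean speed in m/s. With until_force (N) it stops when the force on the tool has changed by that much, and returns True; else False.
- set_joints(angles): joint-space move.
- let_go() and grab(newtons=None): open the fingers fully, or close them until they stop; newtons is the grip in N (None keeps the last).
- sleep(seconds).
- ik(position, orientation): joint angles nearest the present ones, or None.
- get_state(): the state.
- grab_frame(name): name is "scene" or "top" or "wrist"; returns a dict with "img" (384x512x3 uint8, red, green, blue), "fx", "fy", "cx", "cy" (pixels), "cam_to_world" (4x4, takes a point from camera to world coordinates); the wrist camera has in their place "T_tool_cam" (4x4, takes a point from camera to tool coordinates, whose origin is the TCP and whose axes are the flange's). Camera axes: x right, y down, z forward; pixel columns grow to the right and rows downward; lengths in m; the calibration is good to about 2 mm. A picture is of the moment at which its call begins: read the wrist's pose just before it. There is no depth.
A pose or a line that the arm cannot do raises MotionError and nothing moves.
- sign_off(): hands the job in; it is judged then, once.
Trained networks look in the newest picture that a camera, given by its name, has taken for a name from the list of things; names that differ only in an ending like _2 or _b are one class to them, and where a whole thing is asked for, a point or a joint stands for the part that bears it (a point fixed in the world has none). Each returns a list of dicts, best first, with "score" (0 to 1); they miss things now and then, are a little off and sometimes report something else, mostly with a low value. They report only what shows in the picture. A call takes as long as a camera call.
- spot_in(camera, name): "centre" ([column, row] in pixels, amid what is visible of it).
- silhouettes(camera, name): "mask" (384x512 bool, what is visible of it) and "centre" ([column, row] in pixels, amid what is visible of it).
- tip_of(camera, name): "centre" ([column, row] in pixels: a listed point, or the origin of a listed thing).
The state is a dict: "clock": time; "q": joint angles; "joint_velocities": joint speeds; "tau": joint torques, N m; "position": TCP position; "eef_rot": TCP orientation; "contact_force": force on the tool from outside, world axes, zero at the start; "wrist_torque": the same for the moment, N m; "finger_gap": opening from 0.0 (shut) to 1.0 (fully open); "grasp_force": force on a finger pad.
Only numpy, scipy, OpenCV 4.12 (cv2) and the standard library are available. Lean on these libraries where they do the work, as an engineer would, in place of code of your own. Each camera call takes 0.05 s, during which the arm holds its last target. There are 200 camera calls.

TASK

Weigh the short battery pack net of the rectangular tray: with the platform still empty, press the scale's on/off key (leftmost), then stand the tray flat in the middle of the platform and press tare (middle key), then lay the pack in the tray and press hold (rightmost key), each key fully down and released. Set both down gently, without dropping them or leaning hard on the platform, press no key at the wrong moment and neither of the other two keys at all, do not knock the shelf, and leave the other things on the bench where they are. Finish with the pack resting in the tray on the platform and the robot clear.

Things in the scene. Friction and masses are not known exactly. Their poses are not given: they have to be found in the camera images.
- scale: Fixed bench scale. Origin on the bench under its platform's centre; x away from the robot to the indicator behind, y left, z up. Dark base 140 mm wide, x = -75 to 110, 42 mm high. Indicator: grey console 198 mm wide, panel sloping 25 deg from level, facing up and to the robot, from x = 98, z = 84 to x = 187, z = 126 mm; five identical black keys in a row near its lower edge, LCD above.
- platform: Stainless weighing platform of the scale, 150 mm (x) by 160 mm (y), flat top 58 mm above the bench. Axes as the scale's; origin 8 mm below the centre of its top. It bears on a light load cell.
- platform_top (a point): Centre of the platform's top face, 58 mm above the bench; axes as the scale's.
- riser: Fixed riser shelf: board 540 (y) x 200 mm (x), z = 245 to 263 mm, on 25 mm posts at x = +-85, y = +-255 mm; goods on it up to 340 mm high, 30 mm back from its front edge. Origin on the bench under its centre, x away from the robot. Its front edge runs within 12 mm of straight above the key centres: a gripper held upright hits it, one tilted along the keys' normal does not.
- tray: Open grey plastic parts tray, rectangular, 110 mm (its x) by 60 mm (its y) by 16 mm high, wall and floor 3 mm, about 80 g, loose on the bench, open side up. Origin at the centre of its underside, z up. Can be gripped across its 60 mm width.
- pack: The short hard-case drone battery pack: black block 72 mm long (its x), 30 mm wide (y), 38 mm high (z), edges rounded, plain pale label on top, grey band at one end; about 150 g, loose on the bench, standing on its 72 x 30 mm face. Origin at its very centre, 19 mm above its underside. Fits in the tray lengthwise with 16 mm to spare at each end and 12 mm at each side.
- long_pack: A longer, broader pack of the same looks, 118 x 42 x 36 mm: not the one to weigh. Origin at the centre of its underside. Bystander.
- dish: Round steel dish, 84 mm across, 24 mm high. Origin at the centre of its underside. Bystander.
- motor: Brushless drone motor standing upright, 34 mm across, 46 mm high with its shaft. Origin at the centre of its underside. Bystander.
- spool: Solder spool standing on end, 54 mm across, 46 mm high. Origin at the centre of its underside. Bystander.
- parts_box: Small open carton, 55 x 45 x 28 mm. Origin at the centre of its underside. Bystander.
- flux_jar: Amber jar with black cap, 40 mm across, 50 mm high. Origin at the centre of its underside. Bystander.
- driver: Screwdriver lying at the right, beside the riser, 170 mm long. Origin near its middle. Bystander.
- spray_can: Aluminium spray can, 52 mm across, 150 mm high. Origin at the centre of its underside. Bystander.
- top_power (a point): Centre of the top face of the on/off key: the leftmost of the row. Keys are 22 mm wide along the row by 16 mm, 34 mm apart centre to centre, and stand 8 mm proud of the panel. z is the panel's outward normal (25 degrees from vertical, leaning to the robot), y runs along the row to the left, x up the slope.
- key_power (a joint): Travel of the on/off key: the leftmost of the row, in m: 0 up, 0.005 fully pressed in along its normal; spring-returned, 1.5 N to start moving, 5 N fully down.
- top_zero (a point): Centre of the top face of the zero key: second from the left. Keys are 22 mm wide along the row by 16 mm, 34 mm apart centre to centre, and stand 8 mm proud of the panel. z is the panel's outward normal (25 degrees from vertical, leaning to the robot), y runs along the row to the left, x up the slope.
- key_zero (a joint): Travel of the zero key: second from the left, in m: 0 up, 0.005 fully pressed in along its normal; spring-returned, 1.5 N to start moving, 5 N fully down.
- top_tare (a point): Centre of the top face of the tare key: the middle one. Keys are 22 mm wide along the row by 16 mm, 34 mm apart centre to centre, and stand 8 mm proud of the panel. z is the panel's outward normal (25 degrees from vertical, leaning to the robot), y runs along the row to the left, x up the slope.
- key_tare (a joint): Travel of the tare key: the middle one, in m: 0 up, 0.005 fully pressed in along its normal; spring-returned, 1.5 N to start moving, 5 N fully down.
- top_unit (a point): Centre of the top face of the unit key: second from the right. Keys are 22 mm wide along the row by 16 mm, 34 mm apart centre to centre, and stand 8 mm proud of the panel. z is the panel's outward normal (25 degrees from vertical, leaning to the robot), y runs along the row to the left, x up the slope.
- key_unit (a joint): Travel of the unit key: second from the right, in m: 0 up, 0.005 fully pressed in along its normal; spring-returned, 1.5 N to start moving, 5 N fully down.
- top_hold (a point): Centre of the top face of the hold key: the rightmost. Keys are 22 mm wide along the row by 16 mm, 34 mm apart centre to centre, and stand 8 mm proud of the panel. z is the panel's outward normal (25 degrees from vertical, leaning to the robot), y runs along the row to the left, x up the slope.
- key_hold (a joint): Travel of the hold key: the rightmost, in m: 0 up, 0.005 fully pressed in along its normal; spring-returned, 1.5 N to start moving, 5 N fully down.

How it is judged:
On the way, in this order (a step that is already met when the one before it is completed fails the run):
1. the on/off key (leftmost) is pressed at least 3.5 of its 5 mm (value of joint key_power above 0.0035 m), for 0.05 s.
2. the tray stands flat on the platform, within 30 mm of its middle, released (horizontal distance between tray and platform_top below 0.03 m and z of tray in the frame of platform_top between -0.004 and 0.004 m and angle between tray's own z axis and vertical below 0.06 rad and contact force between the fingers and tray below 0.2 N and linear speed of tray below 0.03 m/s), for 0.2 s.
3. the tare key (middle) is pressed at least 3.5 mm with the tray standing so (horizontal distance between tray and platform_top below 0.03 m and z of tray in the frame of platform_top between -0.004 and 0.004 m and angle between tray's own z axis and vertical below 0.06 rad and value of joint key_tare above 0.0035 m), for 0.05 s.
4. the short pack lies in the tray on the platform, released (all of step 2 and horizontal distance between pack and tray below 0.024 m and z of pack in the frame of tray between 0.014 and 0.0265 m and contact force between the fingers and pack below 0.2 N and linear speed of pack below 0.03 m/s), for 0.2 s.
5. the hold key (rightmost) is pressed at least 3.5 mm with the pack lying so (horizontal distance between tray and platform_top below 0.03 m and z of tray in the frame of platform_top between -0.004 and 0.004 m and angle between tray's own z axis and vertical below 0.06 rad and horizontal distance between pack and tray below 0.024 m and z of pack in the frame of tray between 0.014 and 0.0265 m and value of joint key_hold above 0.0035 m), for 0.05 s.
At the end, for the whole second after the job is handed in: Tray flat on the platform, within 30 mm of its middle; short pack lying inside it on its floor (centre within 24 mm of the tray's seen from above, 14 to 26.5 mm above its underside), not on end or on the rim; both at rest and let go; all five keys back up (all of step 4 and value of joint each of key_power, key_zero, key_tare, key_unit, key_hold below 0.0015 m); the robot touches nothing.
It fails at once if the zero or the unit key pressed more than 2.5 mm (value of joint any of key_zero, key_unit above 0.0025 m).
It fails at once if a key pressed over 2.5 mm at the wrong moment: on/off with the tray on the platform, tare with the pack in the tray, hold without it ((value of joint key_power above 0.0025 m and horizontal distance between tray and platform_top below 0.06 m) or (value of joint key_tare above 0.0025 m and horizontal distance between pack and tray below 0.06 m) or (value of joint key_hold above 0.0025 m and horizontal distance between pack and tray above 0.06 m)).
It fails at once if the tray or the pack let fall (faster than 0.5 m/s out of the fingers, a drop of some 13 mm), or the platform loaded with more than 60 N (contact force between anything else and platform above 60 N or (contact force between the fingers and tray below 0.2 N and linear speed of tray above 0.5 m/s) or (contact force between the fingers and pack below 0.2 N and linear speed of pack above 0.5 m/s)).
It fails at once if the riser shelf knocked with more than 12 N (contact force between anything else and riser above 12 N).
It fails at once if a bystander moved by more than 20 mm (distance of any of long_pack, dish, motor, spool, parts_box, flux_jar, driver, spray_can from where it was at the start of the episode above 0.02 m).
It also fails if it takes over 72 s, if anything falls off the work surface, if the arm or the gripper's body presses on something with over 40 N, if the wrist force passes 120 N, or if a joint passes its speed limit or range.

## Working session

There is one attempt and no reset: what is moved stays moved. The work goes in short steps, each a Python script; the robot and the scene stay as the last script left them, time stands still between calls to the robot, and variables do not carry over. Pictures are saved under pics/ and viewed, at most 10 in all, crops included, and the job is handed in when it is done.

```bash
mkdir -p pics; ls
python3 - <<'E'
from cell import *
import cv2,numpy as np
ims=[]
for c in ("scene","top"):
    f=grab_frame(c); ims.append(f["img"])
    print(c,f["fx"],f["cx"],f["cy"],np.round(f["cam_to_world"],3).tolist())
    cv2.imwrite(f"pics/{c}0.png",f["img"][:,:,::-1])
    for n in ("tray","pack","long_pack","platform_top","top_power","top_tare","top_hold","scale"):
        print(n,[(np.round(d["centre"],1).tolist(),round(d["score"],2)) for d in tip_of(c,n)[:3]])
print(get_state()["clock"])
E
```

```text
pics
scene 390.448396918269 252.89604297998935 188.33822317708604 [[-0.943, -0.277, 0.182, 0.338], [-0.332, 0.786, -0.522, 0.654], [0.002, -0.553, -0.833, 1.144], [0.0, 0.0, 0.0, 1.0]]
tray [([307.4, 155.5], 0.93)]
pack [([298.0, 116.9], 0.62)]
long_pack [([269.1, 296.0], 0.67)]
platform_top [([259.0, 186.8], 0.65)]
top_power [([224.2, 188.6], 0.53)]
top_tare [([231.6, 169.8], 0.59)]
top_hold [([233.5, 157.3], 0.57)]
scale [([262.2, 197.0], 0.87)]
top 367.57343289137015 252.17865221985065 192.0065561518854 [[-0.006, -0.993, 0.119, 0.457], [-1.0, 0.006, -0.003, -0.0], [0.002, -0.119, -0.993, 1.047], [0.0, 0.0, 0.0, 1.0]]
tray [([340.2, 238.9], 0.74), ([405.2, 209.3], 0.27)]
pack [([405.2, 207.4], 0.88)]
long_pack [([151.4, 255.0], 0.87)]
platform_top [([265.9, 201.8], 0.96)]
top_power [([236.9, 157.6], 0.63), ([264.3, 159.1], 0.21)]
top_tare [([265.2, 161.0], 0.63)]
top_hold [([287.7, 158.3], 0.53), ([402.0, 163.3], 0.43)]
scale [([263.5, 206.4], 0.79)]
0.9
```

View pics/scene0.png

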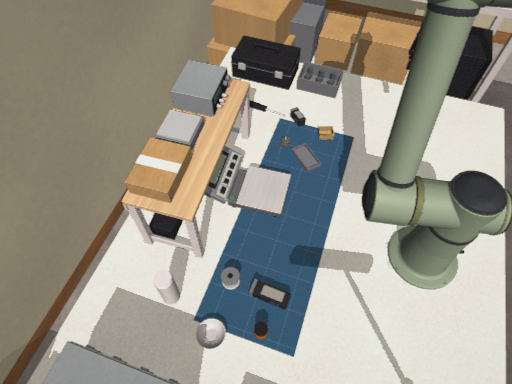

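View pics/top0.png

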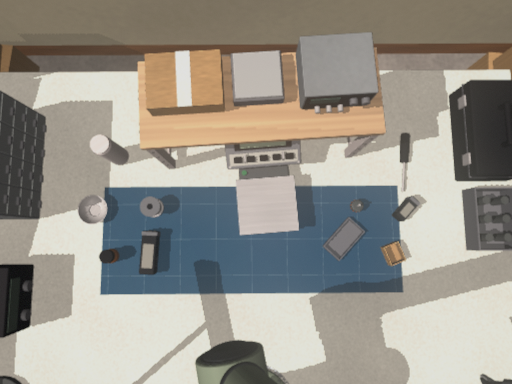

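The scene view shows the scale in the middle with its keys near (228,172), and the tray at (306,156). The short pack is at (298,116). In the top view the keys run along row 158, columns 238–291, the tray is at (345,238), the short pack at (405,208) and the motor at (358,204). The long pack, which I leave alone, is at (150,252).

```bash
cat > h.py <<'E'
from cell import *
import cv2,numpy as np
from scipy.optimize import minimize
from scipy.spatial.transform import Rotation as R
def proj(f,P,T=None):
    T=np.linalg.inv(f["cam_to_world"] if T is None else T)
    p=(T[:3,:3]@np.asarray(P,float).T).T+T[:3,3]
    return np.c_[f["fx"]*p[:,0]/p[:,2]+f["cx"],f["fy"]*p[:,1]/p[:,2]+f["cy"]]
def ray(f,px,T=None):
    T=f["cam_to_world"] if T is None else T
    return T[:3,3],T[:3,:3]@[(px[0]-f["cx"])/f["fx"],(px[1]-f["cy"])/f["fy"],1]
def atz(f,px,z,T=None):
    o,d=ray(f,px,T); return o+d*(z-o[2])/d[2]
def wrist():
    s=get_state(); f=grab_frame("wrist"); T=np.eye(4)
    T[:3,:3]=R.from_rotvec(s["eef_rot"]).as_matrix(); T[:3,3]=s["position"]
    f["cam_to_world"]=T@f["T_tool_cam"]; return f
def box(p,L,W,z0,z1):
    c,s=np.cos(p[2]),np.sin(p[2])
    return np.array([[p[0]+c*a-s*b,p[1]+s*a+c*b,z] for a in(-L/2,L/2) for b in(-W/2,W/2) for z in(z0,z1)])
def fit(views,L,W,z0,z1,n=24):
    """views: [(frame,mask)]; best (x,y,yaw) by silhouette IoU"""
    f,m=views[0]; ys,xs=np.nonzero(m); g=atz(f,[xs.mean(),ys.mean()],(z0+z1)/2)
    def cost(p):
        t=0
        for f,m in views:
            r=np.zeros(m.shape,np.uint8); h=cv2.convexHull((proj(f,box(p,L,W,z0,z1))*16).astype(np.int32))
            big=np.zeros((m.shape[0]*4,m.shape[1]*4),np.uint8); cv2.fillConvexPoly(big,((h+8)*4),1,shift=4)
            r=cv2.resize(big.astype(np.float32),m.shape[::-1],interpolation=cv2.INTER_AREA)
            t+=1-np.minimum(r,m).sum()/np.maximum(r,m).sum()
        return t/len(views)
    best=min(((cost([g[0],g[1],a]),a) for a in np.linspace(0,np.pi,n,endpoint=False)))
    r=minimize(cost,[g[0],g[1],best[1]],method="Nelder-Mead",options=dict(initial_simplex=[[g[0],g[1],best[1]],[g[0]+.006,g[1],best[1]],[g[0],g[1]+.006,best[1]],[g[0],g[1],best[1]+.1]],maxiter=120))
    return r.x,r.fun
E
python3 - <<'E'
from h import *
F={c:grab_frame(c) for c in("top","scene")}
for n,d in dict(tray=(.11,.06,0,.016),pack=(.072,.03,0,.038),platform=(.15,.16,.05,.058)).items():
    v=[]
    for c in F:
        s=silhouettes(c,n)
        if s: v.append((F[c],s[0]["mask"])); print(n,c,s[0]["score"],s[0]["mask"].sum(),*[(np.round(x,4),round(e,3)) for x,e in [fit(v[-1:],*d)]])
    if len(v)==2: print(n,"both",*fit(v,*d))
for n in("motor","driver","parts_box"):
    t=tip_of("top",n); print(n,[np.round(atz(F["top"],x["centre"],0),3) for x in t[:1]])
print(np.round(grab_frame("wrist")["T_tool_cam"],3).tolist(), grab_frame("wrist")["fx"])
p=np.array([0.56,-.035,.10])
for n in("power","zero","tare","unit","hold"):
    for c in F:
        print(n,c,[(np.round(atz(F[c],x["centre"],.1),3),round(x["score"],2)) for x in tip_of(c,"top_"+n)[:2]])
E
```

```text
tray top 0.84 882 (array([ 0.4468, -0.2585,  2.3978]), np.float64(0.05))
tray scene 0.71 477 (array([ 0.4503, -0.2539,  2.3768]), np.float64(0.057))
tray both [ 0.44801553 -0.2573403   2.387127  ] 0.09445473551750183
pack top 0.61 63 (array([6.783e-01, 2.000e-04, 1.050e-02]), np.float64(0.793))
pack scene 0.63 183 (array([ 0.5329, -0.4267,  2.2757]), np.float64(0.166))
pack both [6.78272935e-01 2.34019461e-04 1.04850249e-02] 0.8962749242782593
platform top 0.59 3262 (array([ 0.5401, -0.0427,  0.0745]), np.float64(0.021))
platform scene 0.56 1845 (array([ 0.5433, -0.0407,  0.0826]), np.float64(0.03))
platform both [ 0.54151372 -0.04188767  0.07745753] 0.03738352656364441
motor [array([ 0.682, -0.108,  0.   ])]
driver [array([ 0.664, -0.435,  0.   ])]
parts_box [array([ 0.4 , -0.39,  0.  ])]
[[0.0, -0.965, -0.261, 0.065], [1.0, 0.001, -0.001, -0.0], [0.001, -0.261, 0.965, -0.142], [0.0, 0.0, 0.0, 1.0]] 312.11304363329873
power top [(array([0.66 , 0.041, 0.1  ]), 0.47)]
power scene [(array([0.654, 0.031, 0.1  ]), 0.46)]
zero top [(array([0.666, 0.004, 0.1  ]), 0.63)]
zero scene [(array([0.667, 0.012, 0.1  ]), 0.41)]
tare top [(array([ 0.658, -0.029,  0.1  ]), 0.58)]
tare scene [(array([ 0.664, -0.038,  0.1  ]), 0.59)]
unit top [(array([ 0.669, -0.066,  0.1  ]), 0.4)]
unit scene [(array([ 0.673, -0.066,  0.1  ]), 0.48)]
hold top [(array([ 0.665, -0.095,  0.1  ]), 0.46)]
hold scene [(array([ 0.666, -0.096,  0.1  ]), 0.35)]
```

```bash
cat >> h.py <<'E'
YAW=.0775
Rs=R.from_euler("z",YAW)
def tilt(deg=25):
    a=np.radians(deg); s,c=np.sin(a),np.cos(a)
    return Rs*R.from_matrix(np.array([[-c,0,-s],[0,1,0],[-s,0,-c]]).T) # columns = tool axes x,y,z
N=Rs.apply([-np.sin(np.radians(25)),0,np.cos(np.radians(25))])
def keyplane(f,px,org=(.5415,-.042)):
    """pixel -> point on plane of key tops, returns world & scale-frame coordinates"""
    p0=np.array([*org,0])+Rs.apply([.098,0,.084])+.008*N
    o,d=ray(f,px); p=o+d*((p0-o)@N)/(d@N)
    return p,Rs.inv().apply(p-np.array([*org,0]))
E
python3 - <<'E'
from h import *
rv=tilt().as_rotvec(); k=np.array([.661,-.0327,.103])
assert np.allclose(tilt().as_matrix()[:,2],-N)
movep([.45,-.06,.30],rv); print(get_state()["q"])
movep(k+.11*N,rv); print(get_state()["q"],get_state()["clock"])
f=wrist(); cv2.imwrite("pics/w1.png",f["img"][:,:,::-1])
for n in("power","zero","tare","unit","hold"):
    for x in tip_of("wrist","top_"+n)[:2]:
        p,s=keyplane(f,x["centre"]); print(n,np.round(x["centre"],1),round(x["score"],2),np.round(p,4),np.round(s,4))
E
```

```text
Traceback (most recent call last):
AssertionError
```

```bash
sed -i 's/\[-s,0,-c\]\]).T/[s,0,-c]]).T/' h.py
python3 - <<'E'
from h import *
rv=tilt().as_rotvec(); k=np.array([.661,-.0327,.103])
assert np.allclose(tilt().as_matrix()[:,2],-N)
movep([.45,-.06,.30],rv); print(get_state()["q"])
movep(k+.11*N,rv); print(get_state()["q"],get_state()["clock"])
f=wrist(); cv2.imwrite("pics/w1.png",f["img"][:,:,::-1])
for n in("power","zero","tare","unit","hold"):
    for x in tip_of("wrist","top_"+n)[:2]:
        p,s=keyplane(f,x["centre"]); print(n,np.round(x["centre"],1),round(x["score"],2),np.round(p,4),np.round(s,4))
E
```

```text
[-0.43971065 -0.2132622  -0.68966629  0.70903624  0.21001014 -0.47506417]
[-0.24656193  0.19073239 -0.5633405   0.40175336  0.13454501 -0.29504498] 4.7833
power [334.4 187.2] 0.97 [0.6542 0.0329 0.1022] [0.1182 0.066  0.1022]
zero [297.2 183.6] 0.58 [0.6538 0.0015 0.1009] [0.1153 0.0347 0.1009]
tare [256.2 188.2] 0.63 [ 0.66   -0.0323  0.1026] [0.1189 0.0005 0.1026]
unit [214.9 183.9] 0.6 [ 0.6593 -0.0669  0.101 ] [ 0.1155 -0.034   0.101 ]
hold [173.3 184.1] 0.57 [ 0.6621 -0.1016  0.101 ] [ 0.1156 -0.0687  0.101 ]
```

View pics/w1.png

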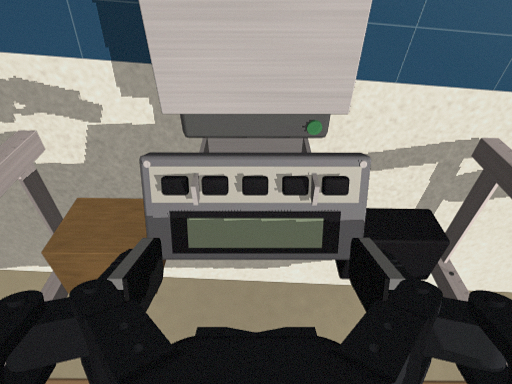

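The five keys show at columns 335, 295, 255, 215 and 175, all near row 185, which matches the 34 mm pitch. There are also rib-like marks at (195,190) and (313,190) between the outer keys, so I'm zooming in on those.

```bash
python3 -c "
import cv2
i=cv2.imread('pics/w1.png')[145:225,130:380]; cv2.imwrite('pics/w1c.png',cv2.resize(i,None,fx=3.2,fy=3.2,interpolation=cv2.INTER_CUBIC))"
```

```text
(no output)
```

View pics/w1c.png

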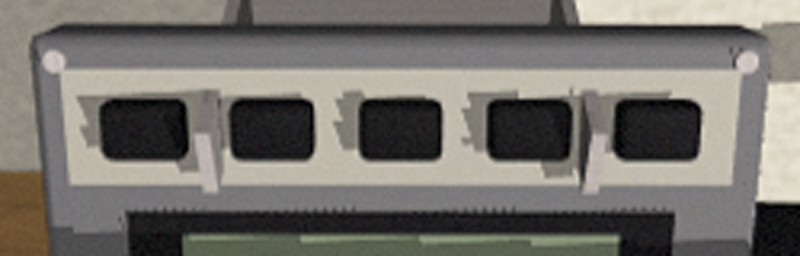

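The marks are raised guard ribs, about 17 mm inboard of the two outer key centres. I'll press the outer keys about 6 mm outward of centre, with the fingers shut.

```bash
cat >> h.py <<'E'
ORG=np.array([.5415,-.042,0])
def press(y,off=0,x=.1165,z=.1015):
    rv=tilt().as_rotvec(); k=ORG+Rs.apply([x,y+off,z])
    movep(k+.045*N,rv)
    move_l(k+.012*N,.1)
    hit=move_l(k-.009*N,.02,until_force=7)
    sleep(.1); s=get_state(); d=(s["position"]-k)@N
    print("hit",hit,"depth mm",round(d*1e3,2),np.round(s["contact_force"],1))
    move_l(k+.045*N,.12); print("clock",get_state()["clock"],np.round(get_state()["contact_force"],1))
E
python3 - <<'E'
from h import *
grab(20)
press(.0675,.006)
E
```

```text
hit True depth mm -4.92 [-3.4  0.2  7.2]
clock 8.2917 [-0.6  0.3  0. ]
```

Power key is fully pressed: the depth was about 5 mm at 8 N. Next is a close look at the tray and pack.

```bash
cat >> h.py <<'E'
def down(psi): return (R.from_euler("z",psi)*R.from_matrix(np.diag([-1.,1,-1]))).as_rotvec()
E
python3 - <<'E'
from h import *
move_l([.5,-.1,.25],.3)
let_go()
movep([.47,-.33,.22],down(-.5)); sleep(.15)
f=wrist(); im=f["img"].copy(); print(get_state()["clock"])
for n,d,c in(("tray",(.11,.06,0,.016),(255,0,0)),("pack",(.072,.03,0,.038),(0,255,0))):
    s=silhouettes("wrist",n); print(n,[(np.round(x["centre"]),round(x["score"],2),x["mask"].sum()) for x in s[:3]])
    if s:
        x,e=fit([(f,s[0]["mask"])],*d); print(x,e)
        cv2.polylines(im,[cv2.convexHull(proj(f,box(x,*d)).astype(np.int32))],True,c,1)
cv2.imwrite("pics/w2.png",im[:,:,::-1])
E
```

```text
11.0833
tray [(array([306., 114.]), 0.56, np.int64(5873))]
[ 0.44783913 -0.25758124  2.39372186] 0.015870332717895508
pack []
```

View pics/w2.png

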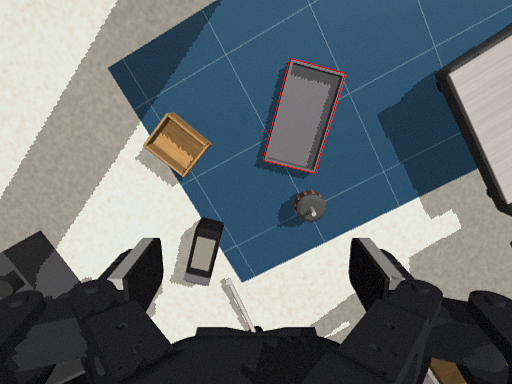

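Tray outline (red, around (305,115)) fits to within a pixel. The short pack is at (204,252) and the motor at (311,205). I'll grasp the tray first.

Run:
```python
from h import *
t=np.array([.4478,-.2576]); rv=down(2.394-np.pi)
movep([*t,.08],rv); move_l([*t,-.002],.12); grab(25); sleep(.1)
s=get_state(); print("gap",s["finger_gap"]*85,s["grasp_force"],s["clock"])
move_l([*t,.15],.2); s=get_state(); print("gap",s["finger_gap"]*85,s["grasp_force"])
p=ORG+Rs.apply([-.005,0,0])
movep([p[0],p[1],.13],down(YAW)); sleep(.2)
f=grab_frame("top"); cv2.imwrite("pics/t1.png",f["img"][:,:,::-1])
print("pos",get_state()["position"],get_state()["clock"])
```

```text
gap 58.948293396855675 27.10465908050537 13.1583
gap 59.14453242289379 27.228168547153473
pos [ 0.53643755 -0.04374731  0.13011023] 15.2417
```

View pics/t1.png

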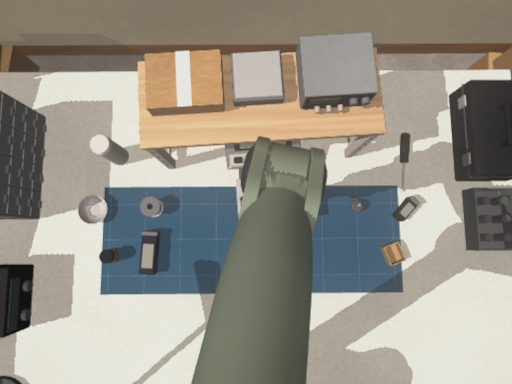

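The tray is gone from the bench and held at a gap of 59 mm. In this view the arm hides the scale, and the wrist stays clear in front of the shelf edge (row 142). Lowering now.

Run:
```python
from h import *
p=get_state()["position"]; print(np.round(get_state()["contact_force"],1))
move_l([p[0],p[1],.066],.12)
h=move_l([p[0],p[1],.052],.02,until_force=3); s=get_state(); print(h,s["position"][2],np.round(s["contact_force"],1))
let_go(); sleep(.1); move_l([p[0],p[1],.20],.2)
q=p+[-.10,-.02,.12]; movep([q[0],q[1],.25],down(YAW)); sleep(.15)
f=wrist(); s=silhouettes("wrist","tray"); print(get_state()["clock"])
if s:
    x,e=fit([(f,s[0]["mask"])],.11,.06,.058,.074); print(x,e,"off",Rs.inv().apply([x[0]-ORG[0],x[1]-ORG[1],0]))
s=silhouettes("wrist","platform")
if s: print("plat",fit([(f,s[0]["mask"])],.15,.16,.05,.058))
cv2.imwrite("pics/w3.png",f["img"][:,:,::-1])
```

```text
[ 0.  -0.2 -1.6]
True 0.056704773396306904 [1.  1.7 3.2]
18.5667
[ 0.53638157 -0.04344611  0.06548139] 0.016684412956237793 off [-0.00521503 -0.00104549  0.        ]
plat (array([ 0.54170772, -0.04250648,  0.07663421]), np.float64(0.33614683151245117))
```

View pics/w3.png

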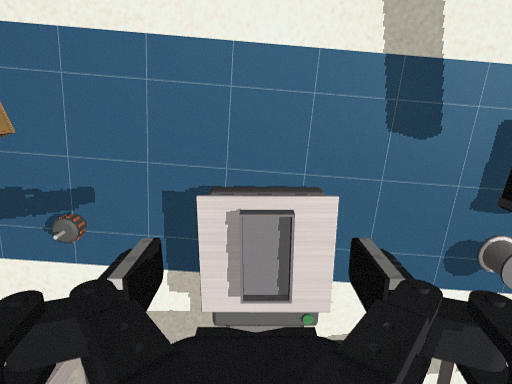

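The tray stands flat near the platform's middle, at about (267,256), 5 mm off as intended. Next I press tare, then look at the pack.

Run:
```python
from h import *
grab(20)
press(0,0)
move_l([.5,-.1,.25],.3)
let_go()
movep([.47,-.42,.20],down(-.8)); sleep(.15)
f=wrist(); im=f["img"].copy(); print(get_state()["clock"])
d=(.072,.03,0,.038)
s=silhouettes("wrist","pack"); print([(np.round(x["centre"]),round(x["score"],2),x["mask"].sum()) for x in s[:3]])
print([(x["centre"],atz(f,x["centre"],.019)) for x in tip_of("wrist","pack")[:2]])
for x in s[:1]:
    x,e=fit([(f,x["mask"])],*d); print(x,e)
    cv2.polylines(im,[cv2.convexHull(proj(f,box(x,*d)).astype(np.int32))],True,(0,255,0),1)
cv2.imwrite("pics/w4.png",im[:,:,::-1])
```

```text
hit True depth mm -4.82 [-2.6  0.3  6.1]
clock 22.2417 [-0.1  0.7 -0.4]
25.2333
[(array([286., 215.]), 0.87, np.int64(2051))]
[([283.6, 216.7], array([ 0.52824497, -0.43440494,  0.019     ]))]
[ 0.53035929 -0.43316745  2.40186182] 0.0762033462524414
```

View pics/w4.png

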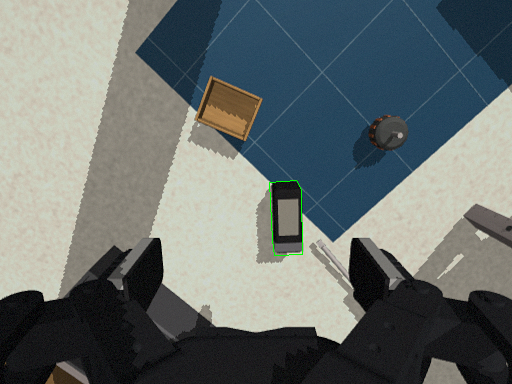

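Tare is done at 4.8 mm depth. The green outline matches the short pack at (287,217), with the driver tip at (320,243) outside the fingers' path. Picking up and placing.

Run:
```python
from h import *
t=np.array([.530,-.4333]); rv=down(2.40-np.pi)
movep([*t,.09],rv); move_l([*t,.016],.12); grab(30); sleep(.1)
s=get_state(); print("gap",s["finger_gap"]*85,s["grasp_force"],np.round(s["contact_force"],1))
move_l([*t,.18],.2); s=get_state(); print("gap",s["finger_gap"]*85,s["grasp_force"],s["contact_force"])
movep([.5364,-.0434,.16],down(.07)); sleep(.2)
p=get_state()["position"]; print(p)
move_l([.5364,-.0434,.09],.12)
h=move_l([.5364,-.0434,.072],.02,until_force=3); s=get_state(); print(h,s["position"],np.round(s["contact_force"],1),s["clock"])
```

```text
gap 29.20068805551378 30.788009762763977 [ 0.3 -0.4  3.6]
gap 29.292872828808495 30.216379165649414 [-0.76278275 -0.26099847 -2.50579272]
[ 0.53675491 -0.04445069  0.15996256]
True [ 0.53630445 -0.04337109  0.07737169] [ 1.1 -0.4  4.5] 31.3083
```

Run:
```python
from h import *
let_go(); sleep(.1); p=get_state()["position"]; move_l([p[0],p[1],.21],.2)
movep([.436,-.064,.25],down(YAW)); sleep(.15)
f=wrist(); im=f["img"].copy(); print(get_state()["clock"])
for n,d in(("tray",(.11,.06,.058,.074)),("pack",(.072,.03,.061,.099))):
    s=silhouettes("wrist",n)
    if s:
        x,e=fit([(f,s[0]["mask"])],*d); print(n,x,e)
        if n=="pack": cv2.polylines(im,[cv2.convexHull(proj(f,box(x,*d)).astype(np.int32))],True,(0,255,0),1)
cv2.imwrite("pics/w5.png",im[:,:,::-1])
```

```text
33.525
tray [ 0.53595607 -0.04342245  0.08021259] 0.4369010925292969
pack [ 0.53621018 -0.04351988  0.07646538] 0.06670242547988892
```

View pics/w5.png

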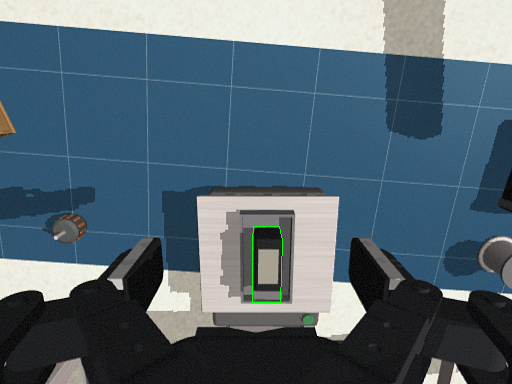

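The pack lies centred in the tray at about (267,262). Next I press hold and retreat.

Run:
```python
from h import *
grab(20)
press(-.0685,-.006)
move_l([.45,-.12,.28],.3)
print(get_state()["clock"],np.round(get_state()["contact_force"],1))
f=grab_frame("scene")
for n in("tray","pack"): print(n,[(np.round(x["centre"]),round(x["score"],2)) for x in tip_of("scene",n)[:1]])
print(proj(f,[[.5364,-.0434,.058],[.5364,-.0434,.08]]))
```

```text
hit True depth mm -4.76 [-3.2 -0.1  6.3]
clock 37.275 [-0.9  0.4 -1.4]
38.2167 [-0.1  0.7 -0.3]
tray [(array([262., 190.]), 0.78)]
pack [(array([267., 184.]), 0.85)]
[[265.49401622 187.52288834]
 [265.68526777 183.82023119]]
```

```bash
python3 -c "
from cell import *
sleep(.3); print(sign_off())"
```

```text
the job is handed in; nothing more can be done
None
```

The job is handed in: on/off, tare and hold were each pressed fully in order, the short pack rests in the tray on the platform and the robot is clear (about 38 s of the 72 s); no verdict was returned.

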